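# Find the high spot of a trolley axle with a dial indicator

## Robot

A 6-joint arm with a two-finger parallel gripper is mounted at the origin on the work surface. World frame = base frame: x ahead of the robot, y to its left, z up, the work surface at z = 0. Lengths are in mm, angles in rad, forces in N, time in s.
With the tool pointing down it reaches from about 275 to 750 mm from the base axis. Payload 10.2 kg.
Tool frame: the origin (TCP) lies between the finger pads; the fingertips stand 11 mm ahead of it and the grasp point (between the pads) lies 8 mm behind it (ctrl.tip_extent is the distance from the TCP to the fingertips, in mm); z points along the fingers, y is the direction in which the jaws open and shut (so a half turn about z gives the same grasp; the last joint's range is limited). The gripper opens to 85 mm and grips with 20 to 120 N. Pads are 22 mm wide; open, the fingers measure 114 mm over their backs; the gripper's body (76 mm by 85 mm) begins 54 mm behind the grasp point. The pads swing forward as they close: fully open they stand 13 mm farther back than shut.
Start: joints at [-1.424, 0.313, 1.498, -0, 1.331, -0.223], TCP at [189.738, -489.521, 242.294] pointing down, gripper open.
Joint ranges: [-2.94, 2.94], [-0.97, 2.17], [0.19, 2.56], [-1.23, 4.37], [0.02, 3.11], [-2.88, 2.88]. Speed limits (rad/s): [2.39, 2.39, 3.01, 3.14, 3.14, 3.14].

## Interface

Orientations are given as a unit quaternion [w, x, y, z].
In Python, from rig import ctrl gives the robot as it stands.
- The arm moves only by the tool apply_moves, never from a script. Its argument "commands" is a list of rows, each a list of 5 numbers: the finger opening in cm, from 0 to 8.54, then the shift along the tool's x, y, z in cm, then the turn about the tool's z in rad. In form: [[jaw, dx, dy, dz, roll], ...]. A call has 1 to 12 rows; each row shifts and turns the commanded pose from where the row before left it, along the tool's axes as they then stand; what a row does not reach is not made up. A row lasts 1/12 s, in which the tool goes at most 41.7 mm and 7.16 degrees, less where a joint would pass 70% of its speed; a pose out of reach is approached as far as the arm can. A call with a gripper value outside its range is refused whole. The fingers move at their own pace and stop on an object; "squeeze" is the grip in N (left out, the last holds). Time passes only in rows, so rows that do not move let the fingers close. It gives the time, the measured TCP pose, the force and the opening at its end, in the units of the state.
- ctrl.sense(): the state, without advancing time (a new reading comes with each control period).
- ctrl.capture(name): name is "side" or "top" or "wrist"; returns the picture (384x512x3 uint8, red, green, blue); there is no depth.
- ctrl.camera_info(name): a dict with "fov_y" (degrees; the focal length in pixels is half the picture's height over the tangent of half this angle, whatever the lens; pixels are square), "cx", "cy" (the principal point, pixels), "camera_from_world" (4x4, takes a point from world to camera coordinates). Camera axes: x right, y down, z forward; pixel columns grow to the right and rows downward; lengths in mm; the calibration is good to about 2 mm. A picture is of the moment at which its call begins: read the wrist's pose just before it. camera_info takes no time and is no camera call; for the wrist camera it gives the pose at the moment of the call.
- ctrl.finish_job(): hands the job in, once; it reports no verdict.
The state is a dict: "time_s": time; "joints": joint angles; "dq": joint speeds; "tau": joint torques, N m; "eef_pos": TCP position; "ee_rot": TCP orientation; "force": force on the tool from outside, world axes, zero at the start; "wrist_torque": the same for the moment, N m; "grip_width": opening from 0.0 (shut) to 1.0 (fully open).
Only numpy, scipy, OpenCV 4.12 (cv2) and the standard library are available. Lean on these libraries where they do the work, as an engineer would, in place of code of your own. Each camera call takes 0.05 s, during which the arm holds its last target.

## Task

Lower the indicator head until it rests on its stop, so that the sprung plunger presses on the brass wheel seat of the trolley axle. Then turn the axle in its V-blocks by the crank handle to find where the dial reads highest, and leave it there, lying in the V-blocks, with everything let go. Work gently: keep the axle seated in its V-blocks all the while (not even 3 mm out of place), do not force the axle or the rig, and leave the things around alone.

Things in the scene. Friction and masses are not known exactly. Their poses are not given: they have to be found in the camera images.
- rig: checking rig fixed to the bench: dark steel base plate 180 x 215 x 15 mm, two blue V-blocks, steel column. Origin on the bench under the axle's middle; z up; y along the axle's axis, which runs level 90 mm straight above the origin; x across. Crank at the -y end, indicator plunger over x = 0, y = +30 mm, column (20 mm thick, top 197 mm above the bench) at x = -70, y = +30 mm
- cradle (a point): point of the rig where the middle of the axle lies when it is seated in the V-blocks: 90 mm above the rig's origin
- axle: loose steel trolley axle, 24 mm diameter, 220 mm long, about 0.9 kg, lying in two 90-degree V-blocks 25 mm wide at rig y = -60 and +95 mm. Fixed on it: a brass wheel seat (40 mm diameter, 28 mm long, at y = +30 mm) set 3 mm off-centre at an unknown angle, and a red crank. It turns with slight friction and stays where it is left. Origin on its axis, 105 mm from its crank end
- axle_mid (a point): the axle's origin on its axis; it lies on cradle when the axle is seated. Keep it there throughout: the axle must not rise, tip or slide along as much as 3 mm
- pin (a point): middle of the crank's black sleeve handle, 14 mm thick, 42 mm long, parallel to the axle, 25 mm off its axis, beyond the red crank arm (this point is 27 mm from the arm, at rig y = -128 mm). The sleeve spins freely on its pin, so it can be gripped from above and carried round its 25 mm radius circle, any turns either way; it starts within 1 rad of the top. 2 to 4 N turn it; keep under 15 N
- pad (a point): centre of the top face of the black rubber press pad, 32 mm in diameter, on the indicator head, 30 mm towards the column from the plunger; 215 mm above the bench with the head fully up. Push it straight down to lower the head
- head (a joint): how far the indicator head is lowered, m: 0 fully up, 0.030 on its stop. It takes about 5 N to push down (never press it with 25 N) and stays where it is left; it starts 0 to 10 mm down, clear of the axle
- needle (a joint): dial reading: angle of the red needle, rad, clockwise; 0 with the plunger free, 0.4 rad per mm pushed in. Plunger force 0.9 N plus 0.15 N per mm. With the head on its stop and the axle seated it swings between about 1.4 and 3.8 in each turn of the axle, as a cosine of the turn, highest with the seat's high spot up under the plunger
- spray_can: bystander: blue spray can, 52 mm diameter, 150 mm high; origin under its base
- wheel: bystander: black rubber trolley wheel lying flat, 90 mm diameter, 26 mm thick; origin under its centre
- bolt_tray: bystander: blue open tray of bolts, 100 x 140 x 35 mm; origin under its centre
- spanner: bystander: steel spanner 170 mm long, lying flat

How it is judged (in metres and radians):
On the way, in this order (a step that is already met when the one before it is completed fails the run):
1. the indicator head is down on its stop with the plunger pressed in by the axle (value of joint head above 0.0285 m and value of joint needle above 1 rad), for 0.2 s.
2. the axle is turned so that the dial is at its highest (value of joint needle above 3.62 rad and distance between axle_mid and cradle below 0.003 m), for 0.2 s.
At the end, for the whole second after the job is handed in: the head is within 1.5 mm of its stop, the axle lies still in both V-blocks (its middle within 3 mm of the cradle point, square within 0.03 rad) and the dial reads above 3.62 rad (within about 30 degrees of the seat's high spot) (all of step 2 and value of joint head above 0.0285 m and angle between the y axis of axle and the y axis of rig, either way round below 0.03 rad and angular speed of axle below 0.1 rad/s and linear speed of axle below 0.01 m/s); the robot touches nothing.
It fails at once if the axle is lifted or pushed more than 3 mm out of its seat in the V-blocks (distance between axle_mid and cradle above 0.003 m).
It fails at once if the axle is forced against the rig with more than 40 N (its own weight and the plunger make 15 to 20 N, summed over the V faces) (contact force between axle and rig above 40 N).
It fails at once if the rig or its indicator is pressed with more than 25 N (contact force between the fingers and rig above 25 N).
It fails at once if a bystander is moved more than 20 mm (distance of any of spray_can, wheel, bolt_tray, spanner from where it was at the start of the episode above 0.02 m).
It also fails if it takes over 67 s, if anything falls off the work surface, if the arm or the gripper's body presses on something with over 40 N, if the wrist force passes 120 N, or if a joint passes its speed limit or range.

## Working session

There is one attempt and no reset: what is moved stays moved. The work goes in short steps, Python scripts to look and compute and a tool call to move; the robot and the scene stay as the last step left them, time stands still between calls to the robot, and variables do not carry over. Pictures are saved under pics/ and viewed, and the job is handed in when it is done.

Besides the shell and the picture viewer there is one more tool, called as a command line: name --pt "numbers of a row" for each row, then --argument value for the rest. apply_moves: Moves the arm, as the interface text tells. Its arguments: {"type":"object","properties":{"commands":{"type":"array"},"squeeze":{"type":"number"}},"required":["commands"]}

```bash
mkdir -p pics; ls; python3 - <<'E'
from rig import ctrl
import cv2
for n in ("side","top","wrist"):
    im=ctrl.capture(n); cv2.imwrite(f"pics/a_{n}.png",im[:,:,::-1])
    print(n,ctrl.camera_info(n))
print(ctrl.sense())
E
```

```text
pics
side {'fov_y': 47.03895555771437, 'cx': 263.4033629664579, 'cy': 187.0345277896676, 'camera_from_world': array([[-9.29419064e-01, -3.68995869e-01, -4.71716513e-03,
         5.77815531e+02],
       [-2.28930582e-01,  5.86557017e-01, -7.76879434e-01,
         1.98456683e+02],
       [ 2.89432188e-01, -7.20966653e-01, -6.29631713e-01,
         8.42808833e+02],
       [ 0.00000000e+00,  0.00000000e+00,  0.00000000e+00,
         1.00000000e+00]])}
top {'fov_y': 43.37237397915168, 'cx': 253.29080752184268, 'cy': 193.8032788830928, 'camera_from_world': array([[ 4.99550772e-03, -9.99973008e-01, -5.38770582e-03,
         1.19730429e+02],
       [-9.87927755e-01, -4.10096584e-03, -1.54861013e-01,
         5.92822044e+02],
       [ 1.54834738e-01,  6.09627350e-03, -9.87921575e-01,
         1.22586204e+03],
       [ 0.00000000e+00,  0.00000000e+00,  0.00000000e+00,
         1.00000000e+00]])}
wrist {'fov_y': 61.074713044483396, 'cx': 256.9586598142361, 'cy': 188.005208430901, 'camera_from_world': array([[ 3.60733066e-01, -9.32669102e-01,  2.89966085e-05,
        -5.24247828e+02],
       [-8
[... 247 characters left out ...]
{'time_s': 0.15, 'joints': array([-1.42441708e+00,  3.13307042e-01,  1.49822949e+00, -2.32028188e-05,
        1.33100612e+00, -2.23444807e-01]), 'dq': array([ 8.63442439e-04, -1.34954610e-03, -4.22843539e-03,  7.63146264e-04,
        3.53325934e-05,  1.58176590e-03]), 'tau': array([ 1.55666261e-03, -4.12367678e+01, -2.59797013e+01, -1.95668572e-04,
        3.22592037e-03, -1.26042025e-05]), 'eef_pos': array([ 189.69724466, -489.34255645,  241.88637443]), 'ee_rot': array([-4.75080531e-04,  9.82951811e-01,  1.83862752e-01,  7.03871185e-06]), 'force': array([ 0.53695701,  0.26775976, -0.44226305]), 'wrist_torque': array([-0.02001785, -0.00562328,  0.00961239]), 'grip_width': 0.9993206269742657}
```

View pics/a_side.png

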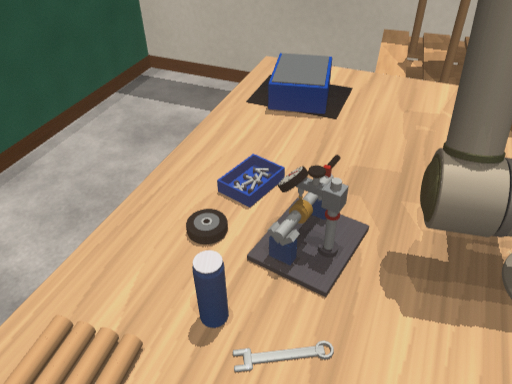

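View pics/a_top.png

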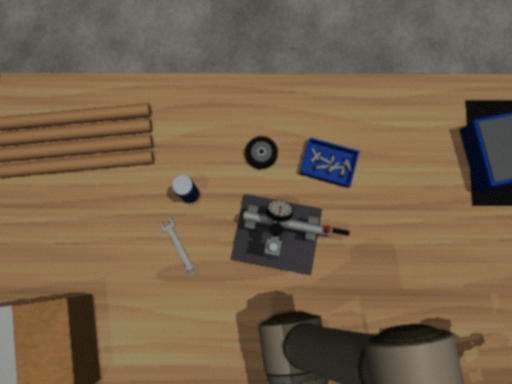

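View pics/a_wrist.png

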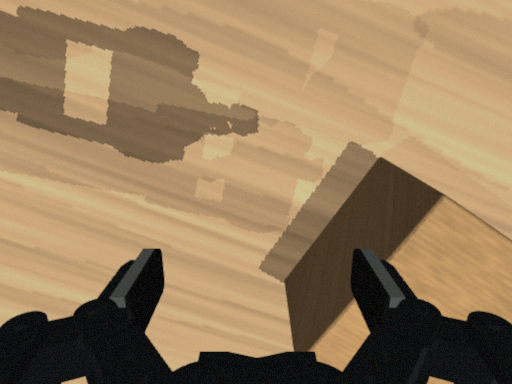

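```bash
python3 - <<'E'
import cv2
im=cv2.imread("pics/a_side.png"); c=im[145:295,240:380]; cv2.imwrite("pics/b_side.png",cv2.resize(c,None,fx=4,fy=4,interpolation=cv2.INTER_CUBIC))
im=cv2.imread("pics/a_top.png"); c=im[185:280,225:360]; cv2.imwrite("pics/b_top.png",cv2.resize(c,None,fx=5.5,fy=5.5,interpolation=cv2.INTER_CUBIC))
E
```

```text
(no output)
```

View pics/b_side.png

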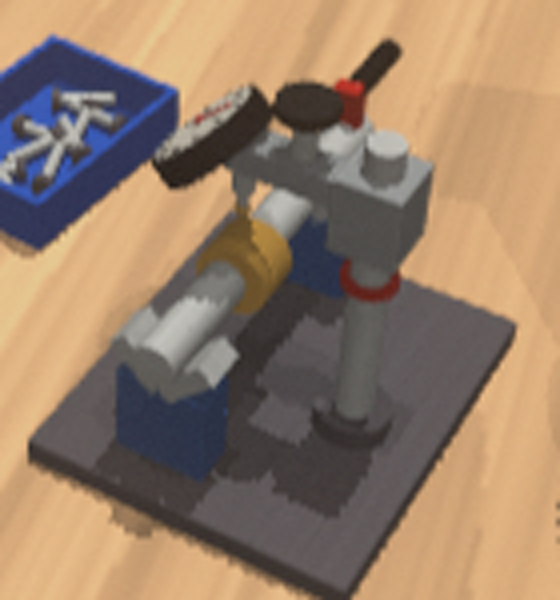

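View pics/b_top.png

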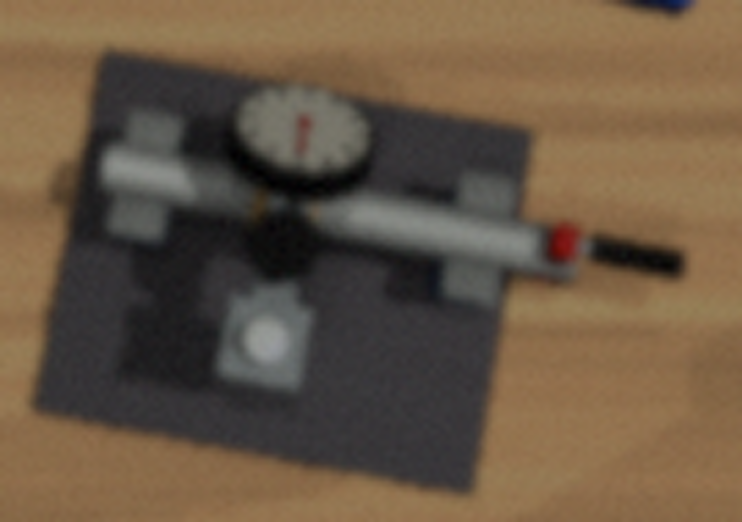

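```bash
cat > h.py <<'E'
import numpy as np
from scipy.optimize import least_squares
def proj(ci,P):
    P=np.atleast_2d(P); T=ci["camera_from_world"]; q=P@T[:3,:3].T+T[:3,3]
    f=192/np.tan(np.radians(ci["fov_y"]/2)); return np.c_[ci["cx"]+f*q[:,0]/q[:,2],ci["cy"]+f*q[:,1]/q[:,2]]
def r2w(p,P):
    c,s=np.cos(p[2]),np.sin(p[2]); P=np.atleast_2d(P).astype(float)
    return np.c_[p[0]+c*P[:,0]-s*P[:,1],p[1]+s*P[:,0]+c*P[:,1],P[:,2]]
E
python3 - <<'E'
from rig import ctrl
from h import *
S=lambda a:(np.array(a)/4+[240,145]-0.4); T=lambda a:(np.array(a)/5.5+[225,185]-0.4)
cs,ct=ctrl.camera_info("side"),ctrl.camera_info("top")
def pts(p):
    x,y,yaw,ox,oy,h,a=p
    pl=[[ox+90*i,oy+107.5*j,15] for i,j in((1,1),(1,-1),(-1,-1),(-1,1))]
    pin=[25*np.sin(a),-128,90+25*np.cos(a)]
    L=pl+[[-70,30,197],[-30,30,215-h],pin,[0,115,93]]
    return r2w(p,L)
mt=T([(105,53),(532,130),(472,490),(37,408),(266,338),(281,243),(638,257),(103,167)])
ms=S([(345,590),(515,325),(388,140),(312,103),(376,66)])
def res(p,raw=False):
    P=pts(p); 
    a=proj(ct,P)-mt; b=proj(cs,P[[3,2,4,5,6]])-ms
    return np.r_[a.ravel(),b.ravel()]
r=least_squares(res,[450,100,-0.15,0,0,5,0],loss="soft_l1")
print(r.x.round(3)); print(res(r.x).reshape(-1,2).round(1))
for n,l in(("pad",[-30,30,215]),("pin0",[0,-128,90]),("col",[-70,30,197]),("plunger",[0,30,110])): print(n,r2w(r.x,l).round(1))
E
```

```text
[ 5.11329e+02  3.37660e+01 -1.83000e-01 -2.38140e+01  2.26580e+01
  1.19980e+01 -2.50650e+01]
[[-0.4 -1.5]
 [ 0.5 -0.8]
 [ 0.1  0.4]
 [-1.  -0. ]
 [ 0.   0.1]
 [ 0.6 -0. ]
 [-0.3 -0.3]
 [ 0.1 -0.5]
 [ 0.3  0.3]
 [ 0.9 -1.4]
 [ 0.5  0.4]
 [-0.2  0. ]
 [ 0.2  0.2]]
pad [[487.3  68.7 215. ]]
pin0 [[488.1 -92.1  90. ]]
col [[447.9  76.  197. ]]
plunger [[516.8  63.3 110. ]]
```

apply_moves --pt "0 0 0 -1 0.1106" --pt "0 0 0 -1 0.1106" --pt "0 0 0 -1 0.1106" --pt "0 0 0 -1 0.1106" --pt "0 0 0 -1 0.1106" --pt "0 0 0 -1 0" --squeeze 20

```text
time_s: 0.65
eef_pos: [189.7, -489.4, 302.6]
ee_rot: [-0.0, 0.996, -0.093, -0.0]
force: [-0.6, -0.1, 0.2]
grip_width: 0.149
```

```bash
cat >> h.py <<'E'
RP=np.array([511.33,33.77,-0.183])
from scipy.spatial.transform import Rotation as Ro
def info(ctrl,*targets):
    s=ctrl.sense(); q=s["ee_rot"]; R=Ro.from_quat([*q[1:],q[0]]).as_matrix()
    print("t",round(s["time_s"],2),"tcp",s["eef_pos"].round(1),"F",s["force"].round(1),"grip",round(float(s["grip_width"]),3),"j",s["joints"].round(2))
    print("yaw x",np.arctan2(R[1,0],R[0,0]).round(4),"z",R[:,2].round(3))
    for t in targets: print("to",np.round(t,1),"tool mm",(R.T@(np.array(t)-s["eef_pos"])).round(1))
E
python3 -c "
from h import *; from rig import ctrl
info(ctrl,[487.3,68.7,300])"
```

```text
t 0.65 tcp [ 189.7 -489.4  302.6] F [-0.6 -0.1  0.2] grip 0.149 j [-1.42  0.28  1.39 -0.    1.48  0.33]
yaw x -0.1871 z [-0.     0.001 -1.   ]
to [487.3  68.7 300. ] tool mm [ 188.6 -603.7    2.9]
```

apply_moves --pt "0 1.0 -3.35 0 0" --pt "0 1.0 -3.35 0 0" --pt "0 1.0 -3.35 0 0" --pt "0 1.0 -3.35 0 0" --pt "0 1.0 -3.35 0 0" --pt "0 1.0 -3.35 0 0" --pt "0 1.0 -3.35 0 0" --pt "0 1.0 -3.35 0 0" --pt "0 1.0 -3.35 0 0" --pt "0 1.0 -3.35 0 0" --pt "0 1.0 -3.35 0 0" --pt "0 0 0 0 0"

```text
time_s: 1.65
eef_pos: [366.5, -142.9, 302.6]
ee_rot: [-0.001, 0.996, -0.087, 0.0]
force: [0.2, -0.6, 0.5]
grip_width: 0.002
```

```bash
python3 -c "
from h import *; from rig import ctrl
import cv2
info(ctrl,[487.3,68.7,300])
cv2.imwrite('pics/c_wrist.png',ctrl.capture('wrist')[:,:,::-1]); print(ctrl.camera_info('wrist'))"
```

```text
t 1.65 tcp [ 366.5 -142.9  302.6] F [ 0.2 -0.6  0.5] grip 0.002 j [-0.67 -0.03  1.74  0.    1.43  1.07]
yaw x -0.1738 z [ 0.001  0.001 -1.   ]
to [487.3  68.7 300. ] tool mm [  82.4 -229.3    3. ]
{'fov_y': 61.074713044483396, 'cx': 256.9586598142361, 'cy': 188.005208430901, 'camera_from_world': array([[-1.74696124e-01, -9.84622232e-01,  5.69368606e-04,
        -7.92195793e+01],
       [-9.37112250e-01,  1.66444090e-01,  3.06784935e-01,
         3.07309410e+02],
       [-3.02162036e-01,  5.30605767e-02, -9.51778692e-01,
         5.55612713e+02],
       [ 0.00000000e+00,  0.00000000e+00,  0.00000000e+00,
         1.00000000e+00]])}
```

View pics/c_wrist.png

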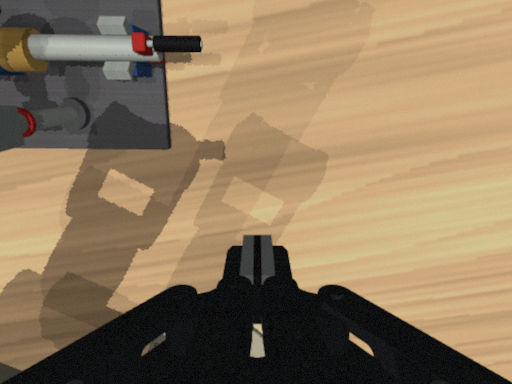

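apply_moves --pt "0 0 -3.2 0 0" --pt "0 0 -3.2 0 0" --pt "0 0 -3.2 0 0" --pt "0 0 -3.2 0 0" --pt "0 0 -3.2 0 0" --pt "0 0 -3.2 0 0" --pt "0 0 -3.2 0 0" --pt "0 0 0 0 0"

```text
time_s: 2.37
eef_pos: [406.1, 75.9, 302.3]
ee_rot: [-0.001, 0.996, -0.088, -0.0]
force: [0.1, -1.0, -0.3]
grip_width: 0.002
```

```bash
python3 -c "
from h import *; from rig import ctrl
import cv2
info(ctrl,[487.3,68.7,300])
ci=ctrl.camera_info('wrist')
cv2.imwrite('pics/d_wrist.png',ctrl.capture('wrist')[:,:,::-1])
import pickle; pickle.dump(ci,open('d.pkl','wb'))"
```

```text
t 2.37 tcp [406.1  75.9 302.3] F [ 0.1 -1.  -0.3] grip 0.002 j [-0.1   0.02  1.69  0.    1.43  1.65]
yaw x -0.1771 z [-0.     0.001 -1.   ]
to [487.3  68.7 300. ] tool mm [81.2 -7.2  2.3]
```

View pics/d_wrist.png

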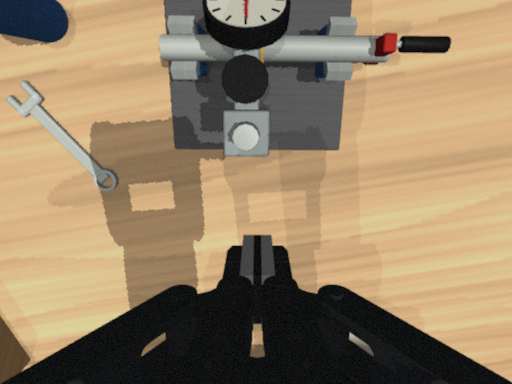

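```bash
python3 -c "
import cv2
im=cv2.imread('pics/d_wrist.png')[0:165,150:460]; cv2.imwrite('pics/d2.png',cv2.resize(im,None,fx=2.5,fy=2.5,interpolation=cv2.INTER_CUBIC))"
```

```text
(no output)
```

View pics/d2.png

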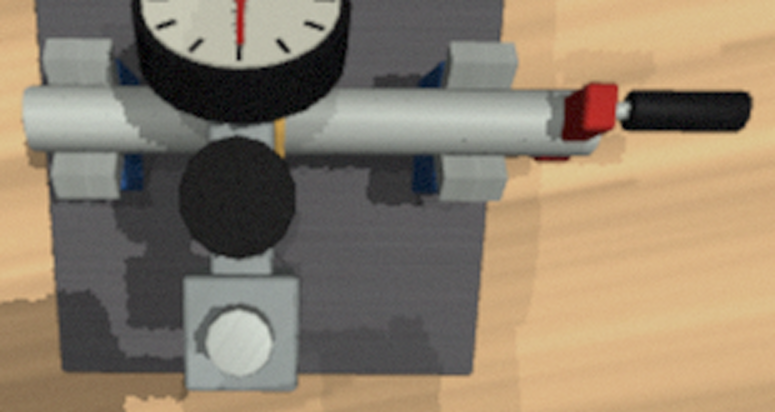

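```bash
cat >fit.py <<'E'
from rig import ctrl
import pickle
from h import *
S=lambda a:(np.array(a)/4+[240,145]-0.4); T=lambda a:(np.array(a)/5.5+[225,185]-0.4); W=lambda a:(np.array(a)/2.5+[150,0]-0.3)
cs,ct=ctrl.camera_info("side"),ctrl.camera_info("top"); cw=pickle.load(open("d.pkl","rb"))
def pts(p):
    x,y,yaw,ox,oy,h,a=p
    pl=[[ox+90*i,oy+107.5*j,15] for i,j in((1,1),(1,-1),(-1,-1),(-1,1))]
    pin=[25*np.sin(a),-128,90+25*np.cos(a)]
    L=pl+[[-70,30,197],[-30,30,215-h],pin,[0,115,93]]
    return r2w(p,L)
mt=T([(105,53),(532,130),(472,490),(37,408),(266,338),(281,243),(638,257),(103,167)])
ms=S([(345,590),(515,325),(388,140),(312,103),(376,66)])
mw=W([(66,370),(473,374),(239,341),(237,197),(688,110)])
def res(p,parts=False):
    P=pts(p); 
    a=proj(ct,P)-mt; b=proj(cs,P[[3,2,4,5,6]])-ms; c=proj(cw,P[[3,2,4,5,6]])-mw
    if parts: return a,b,c
    return np.r_[a.ravel()*2.2,b.ravel()*1.7,c.ravel()*.8]
r=least_squares(res,[511,34,-0.18,-23,22,5,0],loss="soft_l1")
print(r.x.round(3)); 
for q in res(r.x,True): print(q.round(1).tolist())
for n,l in(("pad",[-30,30,215]),("pin0",[0,-128,90]),("col",[-70,30,197]),("plunger",[0,30,110])): print(n,r2w(r.x,l).round(1))
E
python3 fit.py
```

```text
[ 5.10964e+02  3.41340e+01 -1.85000e-01 -2.38200e+01  2.19400e+01
  1.15840e+01  7.60000e-02]
[[-0.2, -1.4], [0.6, -0.6], [0.1, 0.6], [-0.9, 0.0], [-0.2, 0.3], [0.4, 0.1], [-0.5, -0.1], [-0.1, -0.5]]
[[0.4, 0.3], [1.2, -1.3], [0.6, 0.6], [-0.1, -0.0], [0.3, 0.3]]
[[-1.8, -0.2], [0.5, -0.7], [0.7, -0.1], [1.0, -0.6], [-1.0, -0.5]]
pad [[487.   69.1 215. ]]
pin0 [[487.5 -91.7  90. ]]
col [[447.7  76.5 197. ]]
plunger [[516.5  63.6 110. ]]
```

apply_moves --pt "0 2.0 -0.17 0 0" --pt "0 2.0 -0.17 0 0" --pt "0 2.0 -0.17 0 0" --pt "0 2.0 -0.15 0 0" --pt "0 0 0 2 0" --pt "0 0 0 2 0" --pt "0 0 0 2 0" --pt "0 0 0 0.5 0" --pt "0 0 0 0 0" --pt "0 0 0 0 0"

```text
time_s: 3.25
eef_pos: [486.1, 63.9, 238.2]
ee_rot: [0.0, 0.996, -0.092, 0.0]
force: [-0.3, -0.6, 0.1]
grip_width: -0.002
```

```bash
python3 -c "
from h import *; from rig import ctrl
import cv2
print(ctrl.tip_extent)
info(ctrl,[487.,69.1,196])
cv2.imwrite('pics/e_wrist.png',ctrl.capture('wrist')[:,:,::-1])
im=ctrl.capture('side')[100:295,220:420,::-1];cv2.imwrite('pics/e_side.png',cv2.resize(im,None,fx=3,fy=3,interpolation=cv2.INTER_CUBIC))"
```

```text
11.0
t 3.25 tcp [486.1  63.9 238.2] F [-0.3 -0.6  0.1] grip -0.002 j [-0.11  0.24  1.61 -0.    1.3   1.65]
yaw x -0.1837 z [ 0.001 -0.    -1.   ]
to [487.   69.1 196. ] tool mm [-0.1 -5.2 42.2]
```

View pics/e_wrist.png

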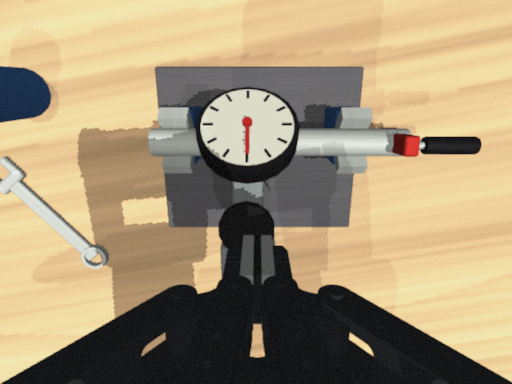

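View pics/e_side.png

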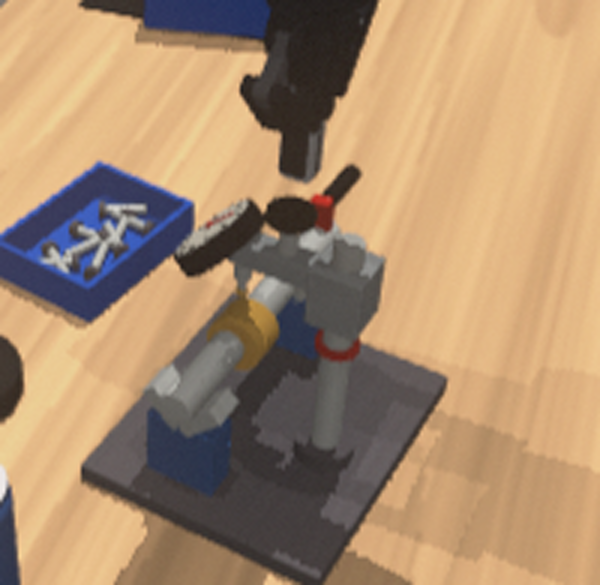

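apply_moves --pt "0 0 -0.5 0 0" --pt "0 0 0 1 0" --pt "0 0 0 0.6 0" --pt "0 0 0 0 0" --pt "0 0 0 0.2 0" --pt "0 0 0 0.2 0" --pt "0 0 0 0.2 0" --pt "0 0 0 0.2 0" --pt "0 0 0 0.2 0" --pt "0 0 0 0 0"

```text
time_s: 4.18
eef_pos: [486.7, 69.8, 211.3]
ee_rot: [-0.0, 0.996, -0.091, 0.0]
force: [0.5, 0.4, 0.9]
grip_width: 0.0
```

```bash
python3 -c "
from h import *; from rig import ctrl
info(ctrl,[487.,69.1,196])"
```

```text
t 4.18 tcp [486.7  69.8 211.3] F [0.5 0.4 0.9] grip 0.0 j [-0.1   0.27  1.64  0.    1.23  1.66]
yaw x -0.1832 z [ 0. -0. -1.]
to [487.   69.1 196. ] tool mm [ 0.4  0.7 15.3]
```

apply_moves --pt "0 0 0 0.1 0" --pt "0 0 0 0.1 0" --pt "0 0 0 0.1 0" --pt "0 0 0 0.1 0" --pt "0 0 0 0 0"

```text
time_s: 4.6
eef_pos: [486.7, 69.9, 207.2]
ee_rot: [-0.0, 0.996, -0.091, 0.0]
force: [0.0, 0.4, 2.6]
grip_width: 0.001
```

```bash
python3 -c "
from h import *; from rig import ctrl
import cv2
info(ctrl,[487.,69.1,196])
cv2.imwrite('pics/f_wrist.png',ctrl.capture('wrist')[:,:,::-1])
im=ctrl.capture('side')[100:295,220:420,::-1];cv2.imwrite('pics/f_side.png',cv2.resize(im,None,fx=3,fy=3,interpolation=cv2.INTER_CUBIC))"
```

```text
t 4.6 tcp [486.7  69.9 207.2] F [0.  0.4 2.6] grip 0.001 j [-0.1   0.27  1.65  0.    1.22  1.66]
yaw x -0.1832 z [ 0.  0. -1.]
to [487.   69.1 196. ] tool mm [ 0.4  0.7 11.2]
```

View pics/f_wrist.png

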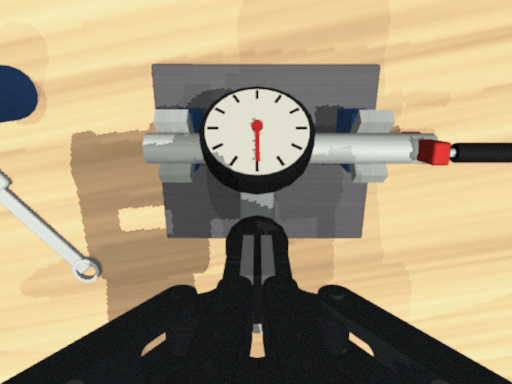

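View pics/f_side.png

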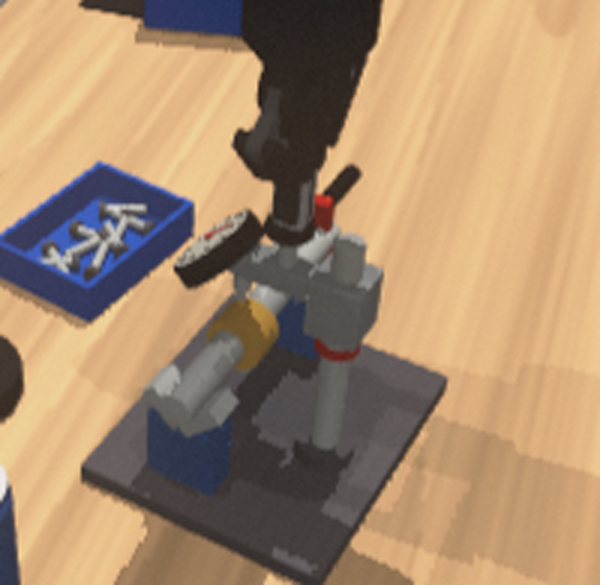

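apply_moves --pt "0 0 0 0.1 0" --pt "0 0 0 0.1 0" --pt "0 0 0 0.1 0" --pt "0 0 0 0.1 0" --pt "0 0 0 0.1 0" --pt "0 0 0 0.1 0" --pt "0 0 0 0.1 0" --pt "0 0 0 0 0"

```text
time_s: 5.37
eef_pos: [486.7, 69.8, 200.2]
ee_rot: [-0.0, 0.996, -0.091, 0.0]
force: [-0.4, 0.1, 2.8]
grip_width: 0.001
```

apply_moves --pt "0 0 0 0.1 0" --pt "0 0 0 0.1 0" --pt "0 0 0 0 0"

```text
time_s: 5.62
eef_pos: [486.7, 69.9, 198.3]
ee_rot: [-0.0, 0.996, -0.091, 0.0]
force: [-0.5, 0.3, 3.1]
grip_width: 0.003
```

```bash
python3 -c "
from h import *; from rig import ctrl
import cv2
info(ctrl,[487.,69.1,196])
cv2.imwrite('pics/g_wrist.png',ctrl.capture('wrist')[:,:,::-1])"
```

```text
t 5.62 tcp [486.7  69.9 198.3] F [-0.5  0.3  3.1] grip 0.003 j [-0.1   0.28  1.66  0.    1.2   1.66]
yaw x -0.1832 z [ 0.  0. -1.]
to [487.   69.1 196. ] tool mm [0.4 0.7 2.3]
```

View pics/g_wrist.png

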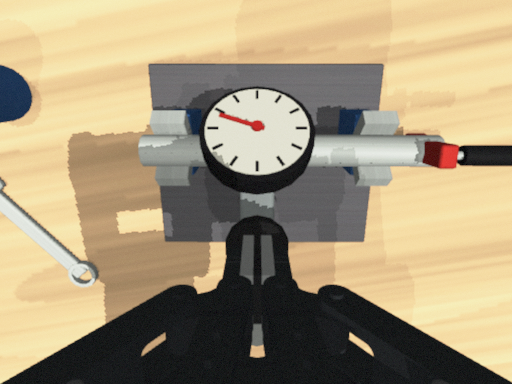

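apply_moves --pt "0 0 0 0.1 0" --pt "0 0 0 0.05 0" --pt "0 0 0 0 0"

```text
time_s: 5.92
eef_pos: [486.7, 69.8, 196.8]
ee_rot: [-0.0, 0.996, -0.091, 0.0]
force: [-0.1, 0.3, 4.5]
grip_width: 0.001
```

apply_moves --pt "0 0 0 0.05 0" --pt "0 0 0 0 0"

```text
time_s: 6.08
eef_pos: [486.7, 69.8, 196.4]
ee_rot: [0.0, 0.996, -0.091, 0.0]
force: [-0.6, 0.4, 5.1]
grip_width: 0.002
```

apply_moves --pt "0 0 0 0.03 0" --pt "0 0 0 0 0"

```text
time_s: 6.25
eef_pos: [486.7, 69.9, 196.1]
ee_rot: [-0.0, 0.996, -0.091, 0.0]
force: [-0.8, -0.1, 5.8]
grip_width: -0.0
```

apply_moves --pt "0 0 0 0.03 0" --pt "0 0 0 0 0"

```text
time_s: 6.42
eef_pos: [486.7, 69.8, 196.0]
ee_rot: [0.0, 0.996, -0.091, 0.0]
force: [-2.1, 0.2, 7.8]
grip_width: 0.004
```

apply_moves --pt "0 0 0 0.03 0" --pt "0 0 0 0 0" --pt "0 0 0 0 0"

```text
time_s: 6.67
eef_pos: [486.7, 69.8, 196.0]
ee_rot: [0.0, 0.996, -0.091, 0.0]
force: [-2.1, -0.2, 10.4]
grip_width: 0.001
```

```bash
python3 -c "
from h import *; from rig import ctrl
import cv2
info(ctrl,[487.,69.1,196])
im=ctrl.capture('wrist')[60:260,130:400,::-1];cv2.imwrite('pics/h_wrist.png',cv2.resize(im,None,fx=2.5,fy=2.5,interpolation=cv2.INTER_CUBIC))
im=ctrl.capture('side')[100:295,220:420,::-1];cv2.imwrite('pics/h_side.png',cv2.resize(im,None,fx=3,fy=3,interpolation=cv2.INTER_CUBIC))"
```

```text
t 6.67 tcp [486.7  69.8 196. ] F [-2.1 -0.2 10.4] grip 0.001 j [-0.1   0.28  1.67 -0.    1.19  1.66]
yaw x -0.1831 z [ 0.001 -0.    -1.   ]
to [487.   69.1 196. ] tool mm [0.4 0.7 0. ]
```

View pics/h_wrist.png

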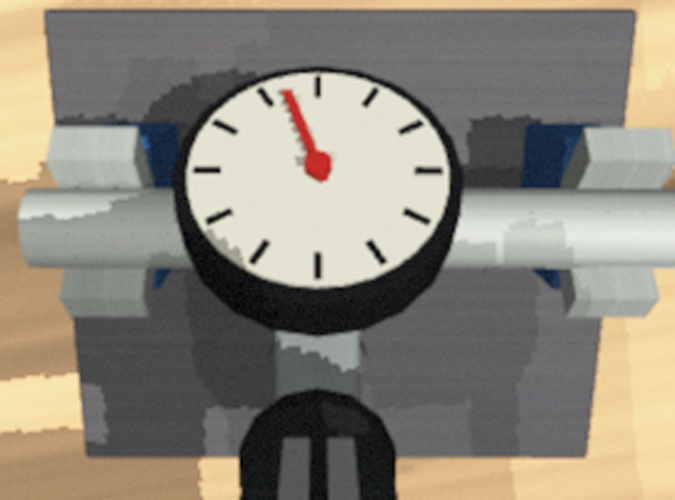

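View pics/h_side.png

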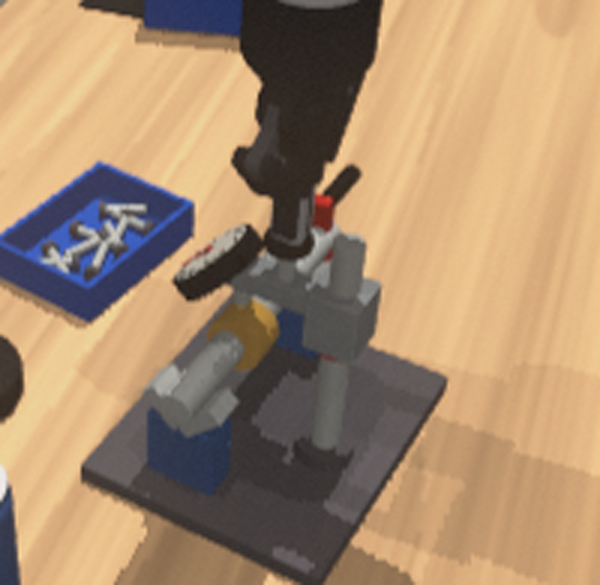

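apply_moves --pt "0 0 0 -0.5 0" --pt "0 0 0 -2 0" --pt "0 0 0 -2.5 0" --pt "0 0 0 -2 0" --pt "4 0.6 3.1 0 0" --pt "4 0.6 3.1 0 0" --pt "4 0.6 3.2 0 0" --pt "4 0.6 3.2 0 0" --pt "4 0.6 3.2 0 0" --pt "4 0.2 0 0 -0.12" --pt "4 0 0 0 -0.12" --pt "4 0 0 0 -0.12"

```text
time_s: 7.77
eef_pos: [489.1, -91.9, 264.8]
ee_rot: [-0.0, 0.996, 0.091, -0.001]
force: [0.1, -0.1, 0.2]
grip_width: 0.47
```

apply_moves --pt "4 0 0 0 -0.12" --pt "4 0 0 0 -0.12" --pt "4 0 0 0 -0.12" --pt "4 0 0 0 -0.12" --pt "4 0 0 0 -0.12" --pt "4 0 0 0 -0.12" --pt "4 0 0 0 -0.12" --pt "4 0 0 0 -0.12" --pt "4 0 0 0 -0.12" --pt "4 0 0 0 -0.12" --pt "4 0 0 0 -0.01" --pt "4 0 0 0 0"

```text
time_s: 8.77
eef_pos: [489.2, -91.3, 265.1]
ee_rot: [-0.0, 0.77, 0.638, -0.0]
force: [-0.4, 0.8, 0.1]
grip_width: 0.47
```

```bash
python3 -c "
from h import *; from rig import ctrl
import cv2,pickle
info(ctrl,[489.4,-92.1,107])
pickle.dump(ctrl.camera_info('wrist'),open('i.pkl','wb'))
cv2.imwrite('pics/i_wrist.png',ctrl.capture('wrist')[:,:,::-1])
im=ctrl.capture('side')[100:295,220:420,::-1];cv2.imwrite('pics/i_side.png',cv2.resize(im,None,fx=3,fy=3,interpolation=cv2.INTER_CUBIC))
im=ctrl.capture('top')[165:285,205:375,::-1];cv2.imwrite('pics/i_top.png',cv2.resize(im,None,fx=4,fy=4,interpolation=cv2.INTER_CUBIC))"
```

```text
t 8.77 tcp [489.2 -91.3 265.1] F [-0.4  0.8  0.1] grip 0.47 j [-0.42  0.24  1.54  0.    1.37 -0.23]
yaw x 1.384 z [-0.001  0.    -1.   ]
to [489.4 -92.1 107. ] tool mm [ -0.8   0.5 158.1]
```

View pics/i_wrist.png

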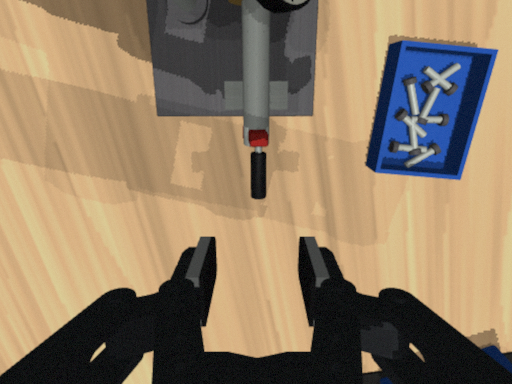

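View pics/i_side.png

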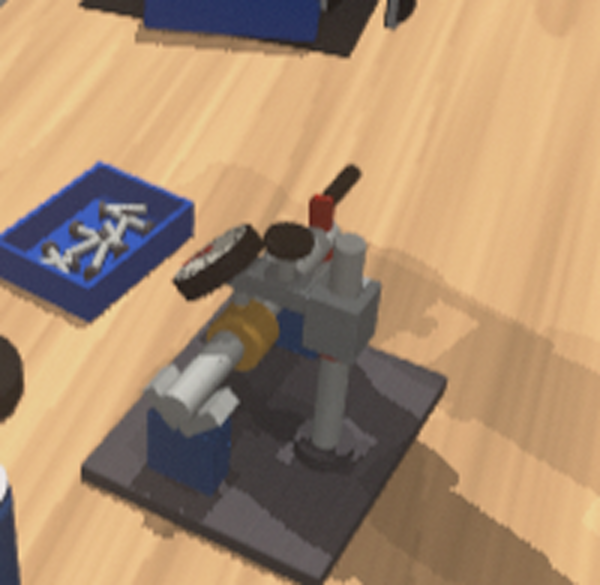

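View pics/i_top.png

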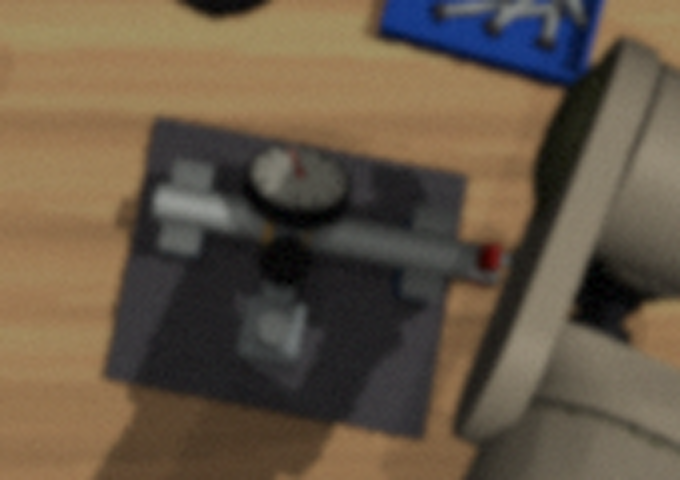

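```bash
python3 -c "
from h import *; import pickle
RP=np.array([510.96,34.13,-.185])
c=pickle.load(open('i.pkl','rb'))
for a in(-.05,0,.076,.15):
  print(a,proj(c,r2w(RP,[[25*np.sin(a),-128+k,90+25*np.cos(a)] for k in(-21,0,21)])).round(1).tolist())
print(proj(c,r2w(RP,[[0,-105,90],[0,-60,90],[-113.8,-85.5,15],[66.2,-85.5,15]])).round(1).tolist())
"
python3 -c "
import cv2
im=cv2.imread('pics/i_wrist.png')[80:210,140:330];cv2.imwrite('pics/i2.png',cv2.resize(im,None,fx=4,fy=4,interpolation=cv2.INTER_CUBIC))"
```

```text
-0.05 [[255.3, 197.4], [255.2, 175.4], [255.1, 152.4]]
0 [[256.7, 197.4], [256.6, 175.4], [256.6, 152.4]]
0.076 [[258.7, 197.4], [258.7, 175.4], [258.7, 152.4]]
0.15 [[260.7, 197.3], [260.8, 175.3], [260.8, 152.4]]
[[256.6, 145.0], [256.4, 95.9], [157.8, 116.6], [314.1, 116.2]]
```

View pics/i2.png

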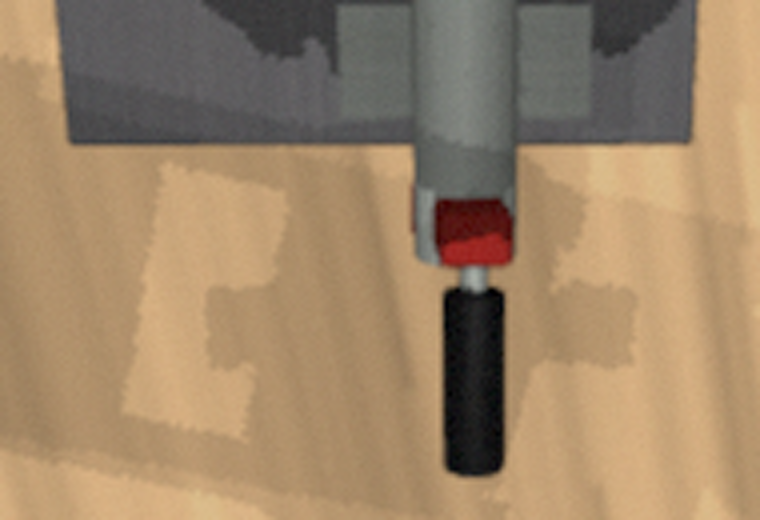

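apply_moves --pt "4 -0.05 0.05 3 0" --pt "4 0 0 3 0" --pt "4 0 0 3 0" --pt "4 0 0 3 0" --pt "4 0 0 2 0" --pt "4 0 0 1 0" --pt "4 0 0 0.9 0" --pt "4 0 0 0 0" --pt "4 0 0 0 0"

```text
time_s: 9.67
eef_pos: [490.2, -92.1, 107.1]
ee_rot: [0.001, 0.769, 0.639, 0.0]
force: [-0.5, 0.3, 0.5]
grip_width: 0.468
```

```bash
python3 -c "
from h import *; from rig import ctrl
import cv2,pickle
info(ctrl,[489.4,-92.1,106])
cv2.imwrite('pics/j_wrist.png',ctrl.capture('wrist')[:,:,::-1])"
```

```text
t 9.67 tcp [490.2 -92.1 107.1] F [-0.5  0.3  0.5] grip 0.468 j [-0.42  0.41  1.75  0.    0.98 -0.24]
yaw x 1.3863 z [ 0.001 -0.    -1.   ]
to [489.4 -92.1 106. ] tool mm [-0.1 -0.7  1.1]
```

View pics/j_wrist.png

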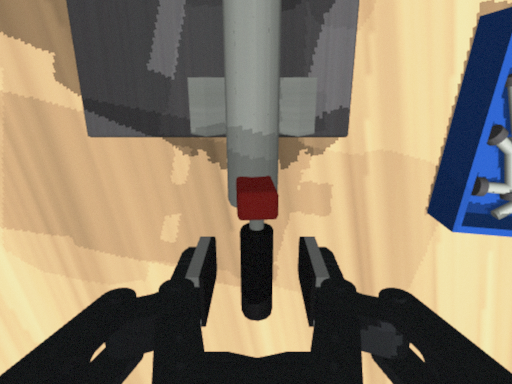

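apply_moves --pt "2.5 0 -0.05 0.1 0" --pt "1.8 0 0 0 0" --pt "1.3 0 0 0 0" --pt "1.0 0 0 0 0" --pt "1.0 0 0 0 0" --pt "1.0 0 0 0 0" --squeeze 20

```text
time_s: 10.22
eef_pos: [489.5, -91.9, 105.8]
ee_rot: [0.0, 0.769, 0.639, 0.0]
force: [0.2, -0.5, 4.7]
grip_width: 0.151
```

```bash
python3 -c "
from h import *; from rig import ctrl
import cv2,pickle
info(ctrl)
im=ctrl.capture('top')[165:285,205:375,::-1];cv2.imwrite('pics/k_top.png',cv2.resize(im,None,fx=4,fy=4,interpolation=cv2.INTER_CUBIC))
cv2.imwrite('pics/k_wrist.png',ctrl.capture('wrist')[:,:,::-1])"
```

```text
t 10.22 tcp [489.5 -91.9 105.8] F [ 0.2 -0.5  4.7] grip 0.151 j [-0.42  0.41  1.75 -0.    0.98 -0.24]
yaw x 1.3868 z [ 0.001 -0.    -1.   ]
```

View pics/k_wrist.png

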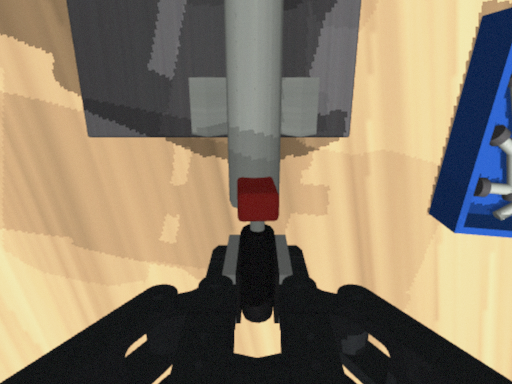

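View pics/k_top.png

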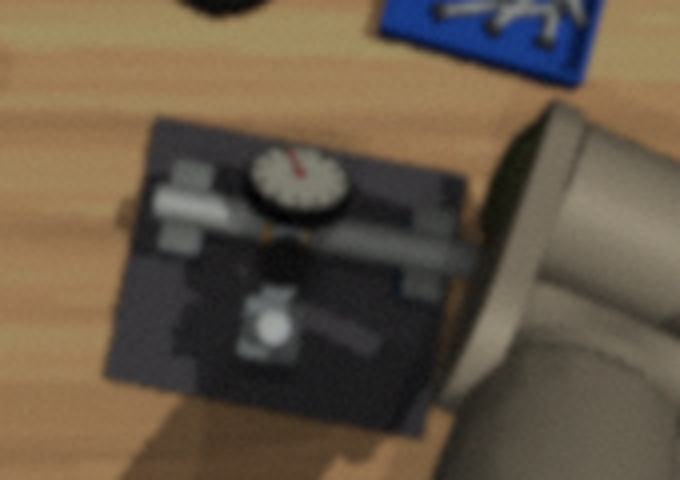

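apply_moves --pt "1.0 0 0 -0.05 0" --pt "1.0 0 0.32 0.05 0" --pt "1.0 0 0.31 0.09 0" --pt "1.0 0 0.3 0.13 0" --pt "1.0 0 0.28 0.16 0" --pt "1.0 0 0 0 0"

```text
time_s: 10.82
eef_pos: [501.8, -94.2, 101.6]
ee_rot: [0.0, 0.769, 0.639, 0.0]
force: [1.7, -0.3, 3.6]
grip_width: 0.156
```

```bash
cat > st.py <<'E'
import sys
from h import *; from rig import ctrl
import cv2
info(ctrl)
p=ctrl.sense()["eef_pos"]; d=p-[510.96,34.13,98]; c,s=np.cos(-.185),np.sin(-.185)
print("rig x,y,z of grasp",(c*d[0]+s*d[1]).round(2),(-s*d[0]+c*d[1]).round(2),d[2].round(2))
n=sys.argv[1]
im=ctrl.capture('top')[190:250,235:325,::-1];cv2.imwrite(f'pics/{n}_top.png',cv2.resize(im,None,fx=7,fy=7,interpolation=cv2.INTER_CUBIC))
E
python3 st.py l
```

```text
t 10.82 tcp [501.8 -94.2 101.6] F [ 1.7 -0.3  3.6] grip 0.156 j [-0.42  0.44  1.72  0.    0.98 -0.23]
yaw x 1.3867 z [ 0.001 -0.    -1.   ]
rig x,y,z of grasp 14.58 -127.8 3.55
```

View pics/l_top.png

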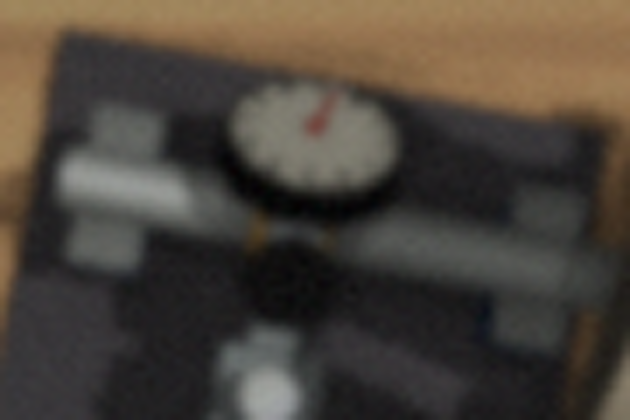

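apply_moves --pt "1.0 0 0.29 0.24 0" --pt "1.0 0 0.25 0.28 0" --pt "1.0 0 0.2 0.31 0" --pt "1.0 0 0 0 0"

```text
time_s: 11.2
eef_pos: [509.2, -95.6, 93.2]
ee_rot: [0.001, 0.769, 0.639, 0.001]
force: [4.2, -1.0, 2.9]
grip_width: 0.156
```

```bash
sed -i 's/34.13,98/34.13,82/' st.py; python3 st.py m
```

```text
t 11.2 tcp [509.2 -95.6  93.2] F [ 4.2 -1.   2.9] grip 0.156 j [-0.41  0.47  1.7   0.    0.97 -0.23]
yaw x 1.3866 z [ 0.002 -0.    -1.   ]
rig x,y,z of grasp 22.1 -127.88 11.25
```

View pics/m_top.png

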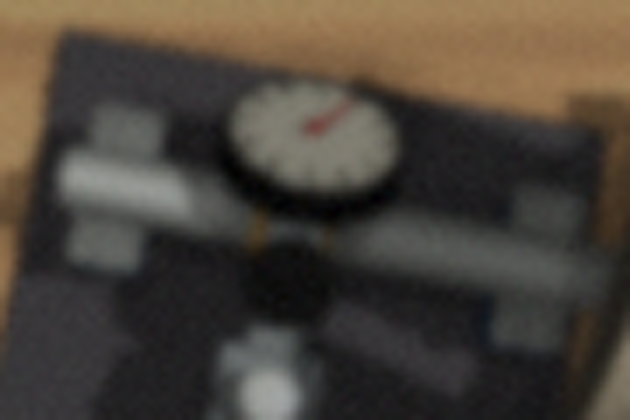

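apply_moves --pt "1.0 0 0.18 0.34 0" --pt "1.0 0 0.12 0.36 0" --pt "1.0 0 0.05 0.25 0" --pt "1.0 0 0 0 0"

```text
time_s: 11.58
eef_pos: [512.1, -96.2, 83.5]
ee_rot: [0.0, 0.769, 0.639, 0.0]
force: [5.4, -1.1, 1.0]
grip_width: 0.153
```

```bash
python3 st.py n
```

```text
t 11.58 tcp [512.1 -96.2  83.5] F [ 5.4 -1.1  1. ] grip 0.153 j [-0.41  0.49  1.7   0.    0.95 -0.23]
yaw x 1.3867 z [ 0.001 -0.    -1.   ]
rig x,y,z of grasp 25.13 -127.86 1.5
```

View pics/n_top.png

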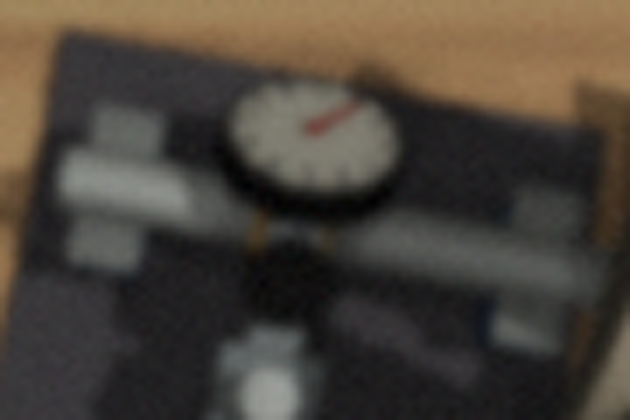

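apply_moves --pt "1.0 0 0.06 0 0" --pt "1.0 0 0 0 0" --pt "2.0 0 0 0 0" --pt "3.0 0 0 0 0" --pt "4.0 0 0 0 0" --pt "4.0 0 0 0 0" --pt "4.0 0 0 0 0"

```text
time_s: 12.22
eef_pos: [512.2, -96.0, 83.7]
ee_rot: [-0.0, 0.769, 0.639, -0.0]
force: [1.0, 1.2, -0.2]
grip_width: 0.467
```

```bash
python3 st.py o;python3 -c "
from rig import ctrl; import cv2
cv2.imwrite('pics/o_wrist.png',ctrl.capture('wrist')[:,:,::-1])"
```

```text
t 12.22 tcp [512.2 -96.   83.7] F [ 1.   1.2 -0.2] grip 0.467 j [-0.41  0.49  1.7   0.    0.96 -0.23]
yaw x 1.3868 z [-0.001  0.    -1.   ]
rig x,y,z of grasp 25.13 -127.71 1.65
```

View pics/o_top.png

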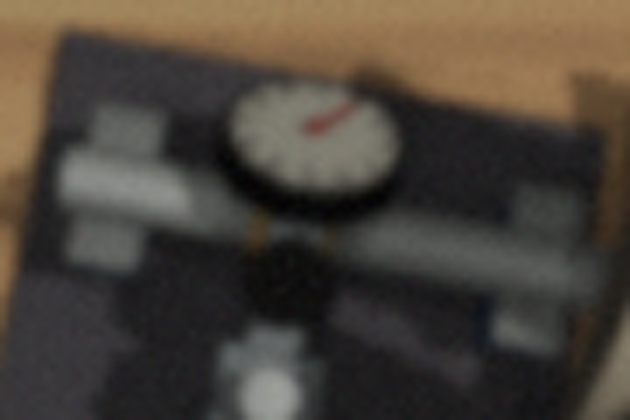

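View pics/o_wrist.png

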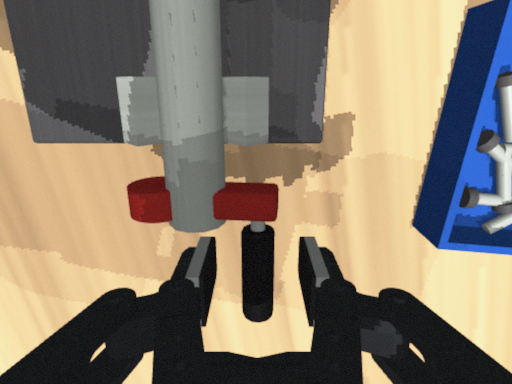

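apply_moves --pt "4 0 0 -1 0" --pt "4 0 0 -2.5 0" --pt "4 0 0 -3 0" --pt "4 0 0 -3 0" --pt "4 0 0 -3 0" --pt "4 0 0 -3 0" --pt "4 0 0 -3 0" --pt "4 2 0 0 0" --pt "4 2 0 0 0" --pt "4 2 0 0 0" --pt "4 0 0 0 0" --pt "4 0 0 0 0"

```text
time_s: 13.32
eef_pos: [523.3, -36.6, 269.4]
ee_rot: [0.0, 0.769, 0.64, 0.0]
force: [0.5, -1.1, 0.7]
grip_width: 0.469
```

```bash
python3 -c "
from h import *
from rig import ctrl; import cv2
info(ctrl)
w=ctrl.capture('wrist')[:,:,::-1]
cv2.imwrite('pics/p_wrist.png',w)
im=ctrl.capture('side')[100:295,220:420,::-1];cv2.imwrite('pics/p_side.png',cv2.resize(im,None,fx=3,fy=3,interpolation=cv2.INTER_CUBIC))"
```

```text
t 13.32 tcp [523.3 -36.6 269.4] F [ 0.5 -1.1  0.7] grip 0.469 j [-0.29  0.29  1.45 -0.    1.39 -0.11]
yaw x 1.3884 z [ 0. -0. -1.]
```

View pics/p_wrist.png

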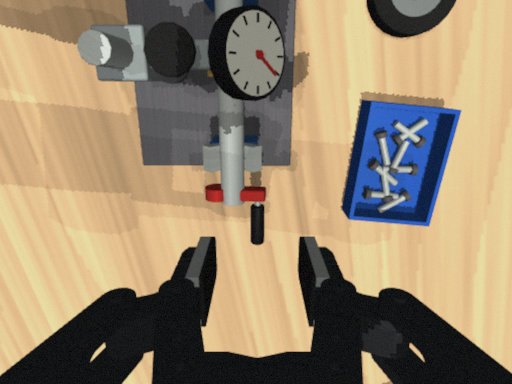

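View pics/p_side.png

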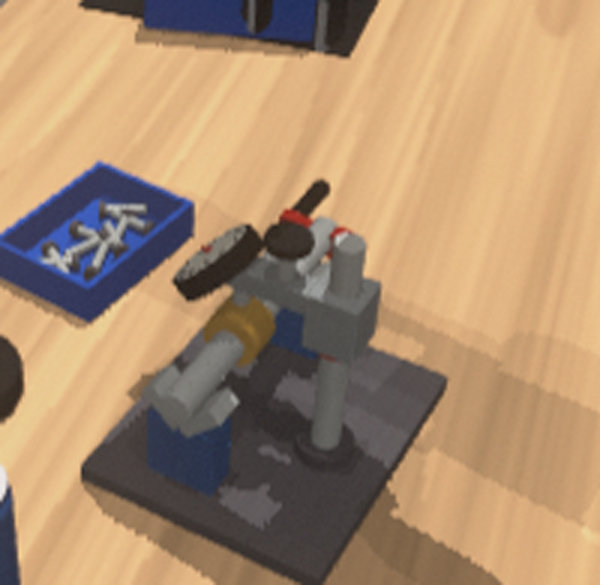

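```bash
python3 -c "
import cv2
im=cv2.imread('pics/p_wrist.png')[0:105,200:295];cv2.imwrite('pics/p2.png',cv2.resize(im,None,fx=5.5,fy=5.5,interpolation=cv2.INTER_CUBIC))"
```

```text
(no output)
```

View pics/p2.png

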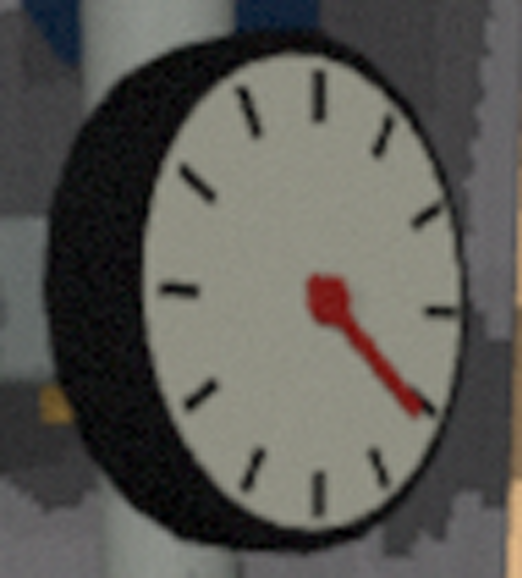

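```bash
python3 -c "
from h import *
from rig import ctrl
info(ctrl); print(np.abs(ctrl.sense()['dq']).max()); print(ctrl.finish_job())"
```

```text
t 13.42 tcp [523.2 -37.7 269.1] F [0.1 0.2 0.5] grip 0.47 j [-0.3   0.29  1.45 -0.    1.39 -0.11]
yaw x 1.3865 z [ 0. -0. -1.]
0.011468758786196133
the job is handed in; nothing more can be done
None
```

I lowered the indicator head onto its stop, turned the axle by the crank to the dial's highest reading, let everything go and handed the job in at 13.4 s. The hand-in reports no verdict.

- **Head:** I pushed the pad down with the closed fingers. The tool stopped at z = 196.0 mm, where the stop was expected, and the force rose there to about 10 N. The dial then read about 2.8 rad.
- **Axle:** I gripped the crank sleeve with 20 N and carried it about 80 degrees round towards rig +x. The sensed force stayed at about 5.5 N or less whenever I checked it. I then opened the gripper and raised it clear.
- **Final dial reading:** By the needle's direction, corrected for the slanted view, it reads about 3.8 rad. Comparing the needle with the nearest tick mark by eye gives only about 3.72 rad. Both are above 3.62. I took the higher one because it agrees with the turn worked out from the first reading.
- **Not checked:** I did not turn past the peak to see the reading fall. I judged that the axle is seated and the bystanders are unmoved from the last pictures and did not measure either.

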